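# Nudge an end cap onto the dowels of its assembly jig

### The job

The white end cap of the underwater vehicle lies loose and crooked on its assembly jig, propped up on the two dowel pins. Without gripping or lifting it, gently push it with the fingers against the jig's fence and along it until both its holes drop over the two pins and it lies flat on the jig, then move clear. Leave the other things on the jig and the bench where they are.

Things in the scene. Friction and masses are not known exactly. Their poses are not given: they have to be found in the camera images.
- jig: Fixed dark steel jig: a level slab, 20 mm high, on the bench. Origin: on the bench below where the seated cap's centre belongs; x points across the deck to the fence (away from the robot, give or take 0.4 rad), y along the fence to the left, z up. The deck spans x = -110 to +100, y = -160 to +160 mm. Two pins stand on it, and two loose fittings behind the fence.
- fence (a point): Middle of the fence's stop face at deck height, at x = +50.5, y = 0 mm of the jig; axes as the jig's. The fence is a straight fixed aluminium bar on the deck, 260 mm long along y, 12 mm thick, 20 mm high above the deck, open at both ends. The cap's long side goes against it.
- deck (a point): Point on the deck's top face above the jig's origin, 20 mm above the bench; axes as the jig's. The seated cap's underside centre comes to lie here.
- pin_left (a point): Foot (at deck height) of the left dowel pin, at x = +18, y = +50 mm of the jig. The pin is 10 mm in diameter and stands 6 mm above the deck; its upper 2 mm taper to 6.4 mm. It is under the cap at the start.
- pin_right (a point): Foot of the right dowel pin, alike, at x = +18, y = -50 mm of the jig.
- cap: Loose white plastic plate 100 mm (x) by 160 mm (y), 16 mm thick, 0.27 to 0.44 kg. Origin: centre of its underside; x to its long side facing the fence, y along that side to the left, z up. Starts with the long side nearer the robot on the deck and the far half on the pins (tilt 4 to 5 degrees), its centre 12 to 19 mm short of its seated place in x, up to 22 mm off to either side and turned up to 0.08 rad.
- cap_top (a point): Centre of the cap's top face, 16 mm above its origin. The cap slides under about 1 to 5 N. When it is against the fence and centred along y on the jig, its holes are over the pins and it drops 6 mm at the holes, flat, by its own weight; the pins then stop it from sliding on.
- hole_left (a point): Lower mouth (at the underside) of the cap's left through hole, 13 mm wide, at x = +18, y = +50 mm of the cap, to go over pin_left.
- hole_right (a point): Lower mouth of the cap's right hole, alike, at x = +18, y = -50 mm, to go over pin_right.
- fitting_a: Loose turned fitting on end, 26 mm wide, 34 mm high, on the deck behind the fence's left half; origin under its centre. Leave it.
- fitting_b: The same kind of fitting behind the fence's right half. Leave it.
- grease: Jar of grease, 52 mm wide, 50 mm high, on the bench left of the jig; origin under its centre. Leave it.
- charger: Black battery charger with a blue cell, about 100 x 55 mm, 45 mm high, on the bench right of the jig; origin under its centre. Leave it.
- driver: Screwdriver lying on the bench to the left of the jig, beyond the jar. Leave it.
- lamp: Black hand lamp standing on its end, 54 mm wide, 110 mm high, on the bench to the left of the jig's far end; origin under its centre. Leave it.
- nuts: Open grey parts tray 90 x 70 mm, 25 mm high, on the bench to the right of the jig's near end; origin under its centre. Leave it.
Things that resemble listed ones, but are neither listed nor needed, are in the scene too. Of the things that look like the cap, the largest one is meant.

How it is judged:
By the outcome, as a careful person would: the job done as asked, in the order asked, and still so for the second after the job is handed in, with the robot touching nothing.
It also fails if it takes over 38 s, if anything falls off the work surface, if the arm or the gripper's body presses on something with over 40 N, if the wrist force passes 120 N, or if a joint passes its speed limit or range.

### The arm

A 6-joint arm with a two-finger parallel gripper is mounted at the origin on the work surface. World frame = base frame: x ahead of the robot, y to its left, z up, the work surface at z = 0. Lengths are in m, angles in rad, forces in N, time in s.
With the tool pointing down it reaches from about 0.35 to 0.775 m from the base axis. Payload 5.5 kg.
Tool frame: the origin (TCP) lies on the centre line of the jaws, within the pads' length; the fingertips stand bot.tips_ahead ahead of it and the grasp point (between the pads) lies 11 mm behind it (bot.tips_ahead is the distance from the TCP to the fingertips, in m); z points along the fingers, y is the line along which they close (so a half turn about z gives the same grasp; the last joint's range is limited). The gripper opens to 85 mm and grips with 20 to 120 N. Pads are 22 mm wide; open, the fingers measure 114 mm over their backs; the gripper's body (76 mm by 85 mm) begins 54 mm behind the grasp point. The pads swing forward as they close: fully open they stand 13 mm farther back than shut.
Start: joints at [1.159, 0.313, 0.046, 1.304, 0, 1.431], TCP at [0.154, 0.554, 0.239] pointing down, gripper open.
Joint ranges: [-2.76, 2.76], [-0.86, 1.69], [-1.03, 1.26], [-2.2, 2.34], [-1.47, 1.5], [-3.14, 3.14]. Speed limits (rad/s): [2.57, 2.57, 3.14, 3.14, 3.14, 3.14].

### API

Orientations are given as a unit quaternion [w, x, y, z].
In Python, from bench import bot gives the robot as it stands.
- The arm moves only by the tool carry_out, never from a script. Its argument "plan" is a list of rows, each a list of 2 entries, a list of its own where there are three numbers: the shift along the tool's x, y, z in mm, then the turn, a rotation vector about the tool's x, y, z in degrees. In form: [[[dx, dy, dz], [ax, ay, az]], ...]. A call has 1 to 12 rows; each row is the pose to reach, as a shift and turn from the pose commanded when the call began, along the tool's axes at that moment; what a row does not reach only later rows make up. A row lasts 1/8 s, in which the tool goes at most 62.5 mm and 10.7 degrees, less where a joint would pass 70% of its speed; a pose out of reach is approached as far as the arm can. A call with a gripper value outside its range is refused whole. "fingers" is the opening, from -1 (shut) to 1 (fully open), so that 0 is half open, set as the call begins (left out, the last holds). The fingers move at their own pace and stop on an object; "grip_force" is the grip in N (left out, the last holds). Time passes only in rows, so rows that repeat a pose let the fingers close. It gives the time, the measured TCP pose, the force, the opening and the grip force at its end, in the units of the state.
- bot.read_state(): the state, without advancing time (a new reading comes with each control period).
- bot.snapshot(name): name is "side" or "top" or "wrist"; returns a dict with "pixels" (400x640x3 uint8, red, green, blue), "intrinsics" (3x3 intrinsics, pixels), "extrinsics" (4x4, takes a point from camera to world coordinates). Camera axes: x right, y down, z forward; pixel columns grow to the right and rows downward; lengths in m; the calibration is good to about 2 mm. A picture is of the moment at which its call begins. There is no depth.
- bot.hand_in(): hands the job in; it is judged then, once.
The state is a dict: "time_s": time; "joint_positions": joint angles; "qd": joint speeds; "joint_efforts": joint torques, N m; "tool_pos": TCP position; "tcp_rot": TCP orientation; "ft_force": force on the tool from outside, world axes, zero at the start; "wrist_torque": the same for the moment, N m; "width": finger opening in m; "finger_force": force on a finger pad.
Only numpy, scipy, OpenCV 4.12 (cv2) and the standard library are available. Lean on these libraries where they do the work, as an engineer would, in place of code of your own. Each camera call takes 0.05 s, during which the arm holds its last target. There are 200 camera calls.

## Working session

There is one attempt and no reset: what is moved stays moved. The work goes in short steps, Python scripts to look and compute and a tool call to move; the robot and the scene stay as the last step left them, time stands still between calls to the robot, and variables do not carry over. Pictures are saved under pics/ and viewed, at most 10 in all, crops included, and the job is handed in when it is done.

Besides the shell and the picture viewer there is one more tool, called after "Emit:" as name(argument=value, ...), one argument or row to a line, values as JSON. carry_out: Moves the arm, as the interface text tells. Its arguments: {"type":"object","properties":{"plan":{"type":"array"},"fingers":{"type":"number"},"grip_force":{"type":"number"}},"required":["plan"]}

```bash
mkdir -p pics
python3 - <<'E'
from bench import bot
import cv2,numpy as np,pickle
print(bot.tips_ahead, bot.read_state())
for n in("top","side"):
    s=bot.snapshot(n);pickle.dump(s,open(f"pics/{n}0.pkl","wb"))
    cv2.imwrite(f"pics/{n}0.png",s["pixels"][:,:,::-1]);print(n,np.round(s["intrinsics"],1).tolist(),np.round(s["extrinsics"],3).tolist())
E
```

```text
0.008 {'time_s': 0.0, 'joint_positions': array([ 1.15939197e+00,  3.14015202e-01,  4.49864041e-02,  1.30359118e+00,
       -1.27607363e-05,  1.43117134e+00]), 'qd': array([-1.55177216e-03,  1.54275758e-03,  2.06415970e-04, -8.21531862e-05,
        2.81751958e-03,  6.01918420e-04]), 'joint_efforts': array([ 8.04133051e-04, -4.80624354e+01,  2.98534065e+01,  1.93365372e-02,
       -1.07353319e-04, -1.44032600e-05]), 'tool_pos': array([0.15418542, 0.55343383, 0.23840347]), 'tcp_rot': array([-2.41915286e-04,  1.35471786e-01,  9.90780785e-01, -8.79171901e-04]), 'ft_force': array([-0.08378313,  0.4832848 , -0.42295939]), 'wrist_torque': array([ 0.0170585 , -0.02327174, -0.02778624]), 'finger_force': 0.0, 'width': 0.08528320842273966}
top [[493.8, 0.0, 326.7], [0.0, 493.8, 192.0], [0.0, 0.0, 1.0]] [[0.02, -0.99, 0.14, 0.376], [-0.999, -0.016, 0.03, 0.063], [-0.027, -0.14, -0.99, 1.138], [0.0, 0.0, 0.0, 1.0]]
side [[373.4, 0.0, 320.8], [0.0, 373.4, 193.9], [0.0, 0.0, 1.0]] [[0.795, -0.354, 0.492, -0.01], [-0.606, -0.44, 0.663, -0.629], [-0.018, -0.825, -0.564, 0.666], [0.0, 0.0, 0.0, 1.0]]
```

View pics/top0.png

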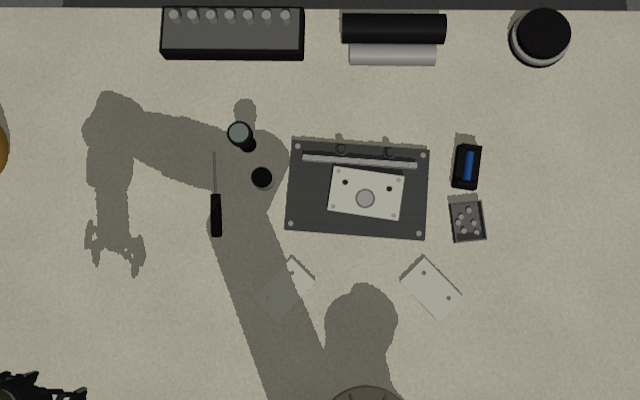

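View pics/side0.png

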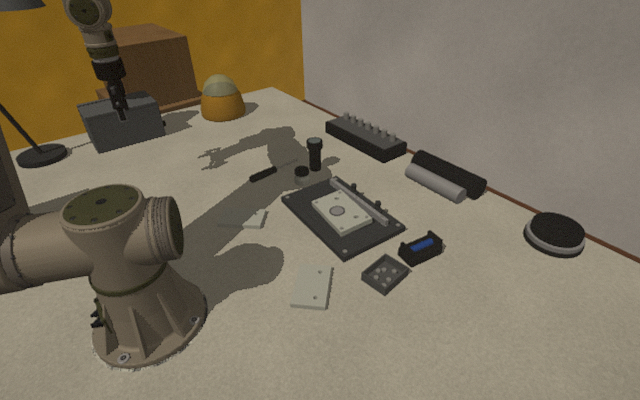

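The top view shows three cap-like white plates: the one on the jig at (366,193), a loose one at (432,288) and a loose one at (288,288). The one on the jig, between fence and pins, is the cap. I'll check this in a close crop.

```bash
cat > h.py <<'E'
import numpy as np,cv2
def ray(s,uv,z):
    K,T=s["intrinsics"],s["extrinsics"]; uv=np.atleast_2d(uv).astype(float)
    d=np.c_[uv,np.ones(len(uv))]@np.linalg.inv(K).T@T[:3,:3].T
    o=T[:3,3]; return o+d*((z-o[2])/d[:,2])[:,None]
def proj(s,p):
    K,T=s["intrinsics"],s["extrinsics"]; c=(np.atleast_2d(p)-T[:3,3])@T[:3,:3]
    q=c@K.T; return q[:,:2]/q[:,2:]
def biggest(m):
    cs,_=cv2.findContours(m.astype(np.uint8),cv2.RETR_EXTERNAL,cv2.CHAIN_APPROX_NONE)
    return max(cs,key=cv2.contourArea)
E
python3 - <<'E'
import pickle,cv2,numpy as np
from h import *
s=pickle.load(open("pics/top0.pkl","rb"));im=s["pixels"]
c=im[125:250,275:440]; cv2.imwrite("pics/crop0.png",cv2.resize(c[:,:,::-1],None,fx=4.8,fy=4.8,interpolation=cv2.INTER_CUBIC))
g=im.astype(int).sum(2)/3
print(g[150:235:4,360].round(),g[195,285:440:5].round())
E
```

```text
[ 58.  33.  93. 132.  31. 148. 163. 163. 164. 164. 114. 139. 137. 139.
 100. 164. 151.  60.  61.  58.  61.  59.] [164.  61.  60.  60.  59.  59.  60.  58.  60. 163. 164. 164. 163. 164.
 146. 137. 137. 137. 163. 164. 164. 164. 164. 166.  62.  62.  62.  63.
  61. 157. 159.]
```

View pics/crop0.png

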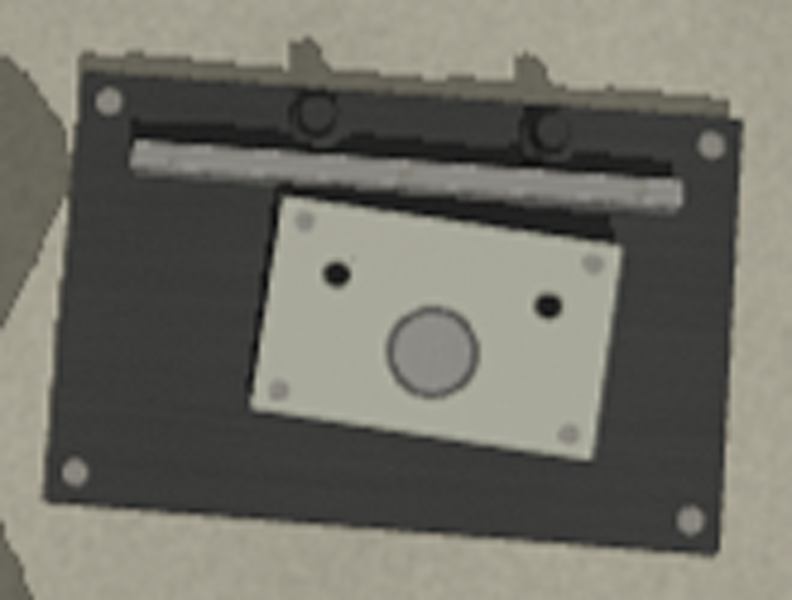

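```bash
cat >> h.py <<'E'
def quad(c):
    # 4 corners by line fits to the hull sides
    h=cv2.convexHull(c); r=cv2.boxPoints(cv2.minAreaRect(h)); p=c[:,0].astype(float); L=[]
    e=.5
    for k in range(1):
        ap=h
        while len(ap)>4: e+=.5; ap=cv2.approxPolyDP(h,e,True)
    q=ap[:,0].astype(float)
    for i in range(4):
        a,b=q[i],q[(i+1)%4]; d=(b-a); l=np.hypot(*d); d/=l
        t=(p-a)@d; n=abs((p-a)@[-d[1],d[0]])
        L.append(cv2.fitLine(p[(t>.1*l)&(t<.9*l)&(n<2.5)].astype(np.float32),cv2.DIST_HUBER,0,.01,.01).ravel())
    out=[]
    for i in range(4):
        v,w=L[i-1],L[i]; A=np.c_[v[:2],-w[:2]]; t=np.linalg.solve(A,w[2:]-v[2:]); out.append(v[2:]+t[0]*v[:2])
    return np.array(out)
def cap_quad(s,box):
    im=s["pixels"].astype(int); g=im.sum(2)/3; m=np.zeros(g.shape,bool)
    x0,x1,y0,y1=box; m[y0:y1,x0:x1]=g[y0:y1,x0:x1]>118
    c=biggest(m); return quad(c),c
E
python3 - <<'E'
import pickle,cv2,numpy as np
from h import *
np.set_printoptions(precision=4,suppress=True)
s=pickle.load(open("pics/top0.pkl","rb"));im=s["pixels"];g=im.astype(int).sum(2)/3
m=np.zeros(g.shape,np.uint8); m[125:250,275:440]=g[125:250,275:440]<90
c=biggest(m); 
hull=cv2.convexHull(c)
m2=cv2.fillPoly(np.zeros_like(m),[c],1);m2=cv2.morphologyEx(m2,cv2.MORPH_OPEN,np.ones((7,7),np.uint8));q=quad(biggest(m2)); 
print("slab px",q); W=ray(s,q,.02); print(W[:,:2]); 
print([np.hypot(*(W[i]-W[i-1])[:2]) for i in range(4)])
cq,_=cap_quad(s,(322,410,163,225)); print("cap px",cq)
# fence
m=np.zeros(g.shape,np.uint8); m[148:172,298:420]=g[148:172,298:420]>85
fc=biggest(m); print("fence",cv2.boundingRect(fc)); fq=quad(fc);print(fq); F=ray(s,fq,.04);print(F[:,:2],[np.hypot(*(F[i]-F[i-1])[:2]) for i in range(4)])
# holes
m=np.zeros(g.shape,np.uint8); m[175:198,338:397]=g[175:198,338:397]<90
for k in cv2.findContours(m,cv2.RETR_EXTERNAL,cv2.CHAIN_APPROX_NONE)[0]:
    M=cv2.moments(k)
    if M["m00"]>3: print("hole",M["m10"]/M["m00"],M["m01"]/M["m00"],M["m00"])
C=ray(s,cq,.04);print("cap",C[:,:2],[np.hypot(*(C[i]-C[i-1])[:2]) for i in range(4)])
E
```

```text
slab px [[291.8851 138.922 ]
 [428.5934 149.0769]
 [423.8335 239.7289]
 [284.2422 228.6441]]
[[ 0.6578  0.1802]
 [ 0.638  -0.1362]
 [ 0.4297 -0.1237]
 [ 0.4488  0.1913]]
[np.float64(0.2092933647068616), np.float64(0.3169440552397145), np.float64(0.20869150336642736), np.float64(0.3155695123754781)]
cap px [[333.9576 166.0127]
 [403.6575 176.3232]
 [397.1812 219.9237]
 [327.2307 209.3266]]
fence (302, 154, 116, 15)
[[300.863  154.0891]
 [416.     162.5526]
 [416.     167.9605]
 [302.6235 159.3705]]
[[ 0.6177  0.1565]
 [ 0.6019 -0.1041]
 [ 0.5895 -0.104 ]
 [ 0.6055  0.1522]] [np.float64(0.012939380962816596), np.float64(0.2610951955318291), np.float64(0.012405062028301314), np.float64(0.25671046853316287)]
hole 388.927536231884 188.44927536231882 11.5
hole 344.79487179487177 181.79487179487177 13.0
cap [[ 0.5912  0.0808]
 [ 0.5699 -0.0763]
 [ 0.4715 -0.0618]
 [ 0.4924  0.094 ]] [np.float64(0.09964069766705425), np.float64(0.1584938845107451), np.float64(0.09952486919133878), np.float64(0.15723515415455666)]
```

The crop confirms the choice: the 160x100 mm plate sits on the jig, with holes at about (345,182) and (389,188) px. It is turned about -0.07 rad relative to the jig, about 15 mm short of its place in x and about 19.5 mm too far right. I'll push with the open fingers on the near side first, which also squares it to the fence.

```bash
cat >> h.py <<'E'
YAW=-.061; JO=np.array([.5486,.0276]); R2=np.array([[np.cos(YAW),-np.sin(YAW)],[np.sin(YAW),np.cos(YAW)]])
def go(st,xj,yj,z):
    "print shift (mm) / turn (deg) in tool axes to reach jig (mm) point, TCP height z (mm)"
    from scipy.spatial.transform import Rotation as R
    q=st["tcp_rot"]; r=R.from_quat(np.r_[q[1:],q[0]])
    t=np.r_[JO+R2@np.array([xj,yj])/1e3,z/1e3]
    xd,yd=R2[:,0],R2[:,1]; Rt=R.from_matrix(np.c_[np.r_[-xd,0],np.r_[yd,0],[0,0,-1.]])
    return r.inv().apply(t-st["tool_pos"])*1e3,np.degrees((r.inv()*Rt).as_rotvec())
def where(st): 
    p=st["tool_pos"]; return np.r_[(p[:2]-JO)@R2*1e3,p[2]*1e3].round(1)
def cap_pose(s,box,h=.040):
    q,_=cap_quad(s,box); W=(ray(s,q,h)[:,:2]-JO)@R2*1e3; W=W[np.lexsort((W[:,1],W[:,0]>W[:,0].mean()))] # near R,L, far R,L
    n,f=W[1]-W[0],W[3]-W[2]; return W.mean(0),-np.arctan2(n[0]+f[0],n[1]+f[1]),W
E
python3 - <<'E'
from h import *;from bench import bot;import pickle
np.set_printoptions(precision=4,suppress=True)
s=pickle.load(open("pics/top0.pkl","rb"))
print(cap_pose(s,(322,410,163,225)))
print(go(bot.read_state(),-100,-19.5,238))
E
```

```text
(array([-16.1905, -19.4686]), np.float64(-0.07309114635298103), array([[ -71.5371,  -93.9611],
       [ -60.1161,   62.8587],
       [  27.6278, -102.4191],
       [  39.2633,   55.6472]]))
(array([-427.3966, -440.6812,    1.1366]), array([ -0.0921,  -0.0221, -12.0762]))
```

Emit:
carry_out(
  plan=[
    [[-43,-44,0],[0,0,-1]],
    [[-86,-88,0],[0,0,-2]],
    [[-129,-132,0],[0,0,-4]],
    [[-171,-176,0],[0,0,-5]],
    [[-214,-220,0],[0,0,-6]],
    [[-257,-264,0],[0,0,-7]],
    [[-300,-308,0],[0,0,-8]],
    [[-343,-352,0],[0,0,-10]],
    [[-386,-396,0],[0,0,-11]],
    [[-427,-440.7,0],[-0.1,0,-12.1]],
    [[-427.4,-440.7,70],[-0.1,0,-12.1]],
    [[-427.4,-440.7,140],[-0.1,0,-12.1]],
  ],
  fingers=1,
)

```text
time_s: 1.6
tool_pos: [0.4488, 0.0133, 0.1131]
tcp_rot: [0.001, 0.032, 0.999, 0.001]
ft_force: [0.9, -0.7, -0.6]
width: 0.0856
finger_force: 0.0
```

Emit:
carry_out(
  plan=[
    [[0,0,0],[0,0,0]],
    [[0,0,0],[0,0,0]],
  ],
)

```text
time_s: 1.85
tool_pos: [0.4488, 0.0147, 0.1159]
tcp_rot: [0.001, 0.03, 1.0, 0.001]
ft_force: [0.6, -0.3, -0.1]
width: 0.085
finger_force: 0.0
```

Run:
```python
from h import *;from bench import bot
st=bot.read_state();print(st["time_s"],where(st),st["ft_force"],go(st,-100,-19.5,50))
a=bot.snapshot("side")["pixels"][130:290,240:440];b=bot.snapshot("wrist")["pixels"]
a=cv2.resize(a,(500,400));b=b[:,:]
cv2.imwrite("pics/a1.png",np.vstack([cv2.resize(a,(400,300)),cv2.resize(b,(400,300))])[:,:,::-1])
```

```text
1.85 [-98.8 -19.  115.9] [ 0.55759455 -0.30479186 -0.07271301] (array([ 1.26459039, -0.60874084, 65.89368149]), array([0.09807224, 0.09360774, 0.03923917]))
```

View pics/a1.png

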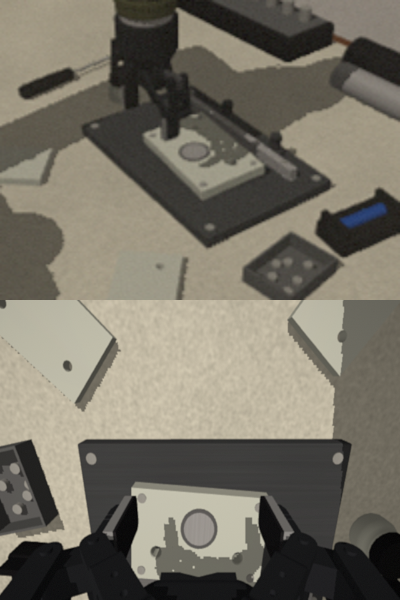

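Emit:
carry_out(
  plan=[
    [[0,0,30],[0,0,0]],
    [[0,0,55],[0,0,0]],
    [[-2,0,70],[0,0,0]],
    [[-2,0,77],[0,0,0]],
    [[-2,0,80],[0,0,0]],
    [[-2,0,80],[0,0,0]],
  ],
)

```text
time_s: 2.7
tool_pos: [0.4505, 0.0147, 0.0351]
tcp_rot: [0.001, 0.03, 1.0, 0.001]
ft_force: [0.2, -0.2, -0.7]
width: 0.0857
finger_force: 0.0
```

Run:
```python
from h import *;from bench import bot
st=bot.read_state();print(st["time_s"],where(st),st["ft_force"])
s=bot.snapshot("side");o=st["tool_pos"]
y=np.r_[R2[:,1],0]
for sg in(-1,1):
  for dz in(-.013,0,.005,.008): print(sg,dz,proj(s,o+sg*.05*y-[0,0,dz]).round(1)-[[270,150]])
cv2.imwrite("pics/a2.png",cv2.resize(s["pixels"][150:250,270:395],None,fx=6,fy=6,interpolation=cv2.INTER_CUBIC)[:,:,::-1])
```

```text
2.7 [-97.1 -18.9  35.1] [ 0.24886814 -0.22341114 -0.671182  ]
-1 -0.013 [[56.6 77.5]]
-1 0 [[56.7 81.4]]
-1 0.005 [[56.7 82.9]]
-1 0.008 [[56.7 83.7]]
1 -0.013 [[36.2 58.7]]
1 0 [[36.4 62.4]]
1 0.005 [[36.4 63.8]]
1 0.008 [[36.5 64.7]]
```

View pics/a2.png

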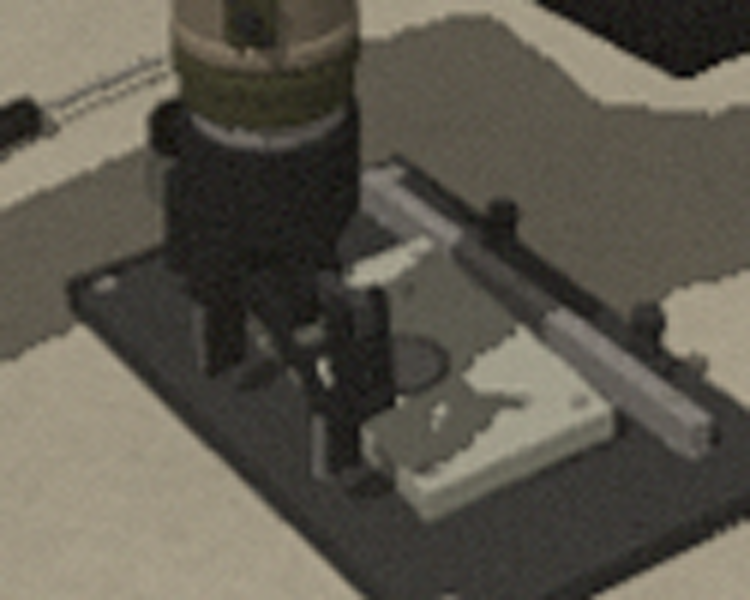

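The picture shows the open fingertips about 5 mm above TCP level (right tip near (55,80) in crop pixels). Open, they sit back as described, so I'll lower another 12 mm with a force check.

Emit:
carry_out(
  plan=[
    [[0,0,4],[0,0,0]],
    [[0,0,7],[0,0,0]],
    [[0,0,9],[0,0,0]],
    [[0,0,11],[0,0,0]],
    [[0,0,12],[0,0,0]],
    [[0,0,12],[0,0,0]],
  ],
)

```text
time_s: 3.5
tool_pos: [0.4497, 0.0147, 0.0222]
tcp_rot: [0.0, 0.03, 1.0, 0.001]
ft_force: [0.8, 0.7, -0.7]
width: 0.0852
finger_force: 0.0
```

Emit:
carry_out(
  plan=[
    [[-4,0,0],[0,0,0]],
    [[-8,0,0],[0,0,0]],
    [[-11,0,0],[0,0,0]],
    [[-13,0,0],[0,0,0]],
    [[-15,0,0],[0,0,0]],
    [[-17,0,0],[0,0,0]],
    [[-19,0,0],[0,0,0]],
    [[-21,0,0],[0,0,0]],
  ],
)

```text
time_s: 4.5
tool_pos: [0.4697, 0.0134, 0.0221]
tcp_rot: [-0.001, 0.03, 1.0, 0.001]
ft_force: [-4.0, -0.6, 2.0]
width: 0.0852
finger_force: 1.7
```

Emit:
carry_out(
  plan=[
    [[-2,0,0],[0,0,0]],
    [[-4,0,0],[0,0,0]],
    [[-6,0,0],[0,0,0]],
    [[-7.5,0,0],[0,0,0]],
    [[-9,0,0],[0,0,0]],
    [[-10.5,0,0],[0,0,0]],
    [[-12,0,0],[0,0,0]],
    [[-13,0,0],[0,0,0]],
    [[-13,0,0],[0,0,0]],
  ],
)

```text
time_s: 5.62
tool_pos: [0.4839, 0.0128, 0.0223]
tcp_rot: [0.0, 0.03, 1.0, 0.001]
ft_force: [-1.1, 0.4, -0.5]
width: 0.0855
finger_force: 0.6
```

Run:
```python
from h import *;from bench import bot
np.set_printoptions(precision=4,suppress=True)
st=bot.read_state();print(st["time_s"],where(st),R2.T@st["ft_force"][:2],st["wrist_torque"])
s=bot.snapshot("top")
cv2.imwrite("pics/a3.png",cv2.resize(s["pixels"][125:250,275:440],None,fx=4.8,fy=4.8,interpolation=cv2.INTER_CUBIC)[:,:,::-1])
```

```text
5.625 [-63.7 -18.8  22.3] [-1.1105  0.3651] [-0.0001  0.2363  0.0664]
```

View pics/a3.png

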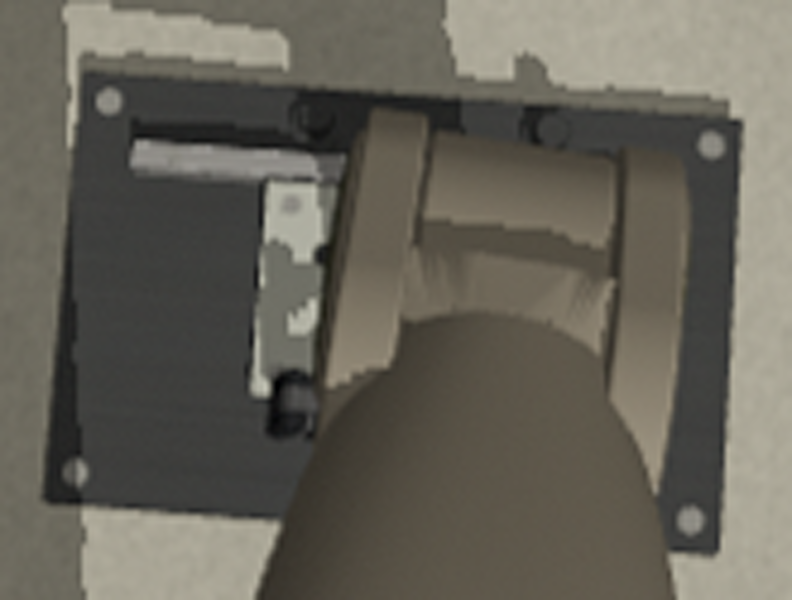

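The top view shows the cap squared, its left edge parallel to the jig's, and almost at the fence. I'll press it on gently.

Emit:
carry_out(
  plan=[
    [[-1,0,0],[0,0,0]],
    [[-2,0,0],[0,0,0]],
    [[-2.5,0,0],[0,0,0]],
    [[-3,0,0],[0,0,0]],
    [[-3,0,0],[0,0,0]],
  ],
)

```text
time_s: 6.3
tool_pos: [0.4864, 0.0125, 0.0222]
tcp_rot: [-0.0, 0.03, 1.0, 0.001]
ft_force: [-3.9, 0.5, 0.3]
width: 0.0857
finger_force: 1.7
```

Emit:
carry_out(
  plan=[
    [[-0.5,0,0],[0,0,0]],
    [[-1,0,0],[0,0,0]],
    [[-1.5,0,0],[0,0,0]],
    [[-1.5,0,0],[0,0,0]],
  ],
)

```text
time_s: 6.8
tool_pos: [0.4865, 0.0125, 0.0221]
tcp_rot: [-0.001, 0.03, 1.0, 0.001]
ft_force: [-7.1, 0.3, 4.9]
width: 0.0853
finger_force: 3.7
```

The cap is against the fence: 7 N with no more motion. Next I'll retreat, lift, shut the fingers and go round to the right-hand end.

Emit:
carry_out(
  plan=[
    [[10,0,0],[0,0,0]],
    [[22,0,-5],[0,0,0]],
    [[22,0,-45],[0,0,0]],
    [[22,0,-85],[0,0,0]],
    [[0,-30,-90],[0,0,0]],
    [[-20,-60,-90],[0,0,0]],
    [[-40,-90,-90],[0,0,0]],
    [[-60,-118,-90],[0,0,0]],
    [[-60,-118,-90],[0,0,0]],
    [[-60,-118,-60],[0,0,0]],
    [[-60,-118,-60],[0,0,0]],
  ],
  fingers=-1,
)

```text
time_s: 8.18
tool_pos: [0.5385, -0.1078, 0.0805]
tcp_rot: [-0.002, 0.03, 1.0, 0.002]
ft_force: [-0.3, 0.4, -0.1]
width: 0.0
finger_force: 0.0
```

Run:
```python
from h import *;from bench import bot
np.set_printoptions(precision=4,suppress=True)
st=bot.read_state();print(st["time_s"],where(st),go(st,0,-135,35))
s=bot.snapshot("top");w=bot.snapshot("wrist")
a=cv2.resize(s["pixels"][125:250,275:440],(660,500))[:, :]
cv2.imwrite("pics/a4.png",np.hstack([cv2.resize(a,(420,318)),cv2.resize(w["pixels"],(380,318))])[:,:,::-1])
```

```text
8.175 [  -1.8 -135.8   80.5] (array([-2.0282,  0.6145, 45.5299]), array([ 0.1915, -0.2367,  0.0423]))
```

View pics/a4.png

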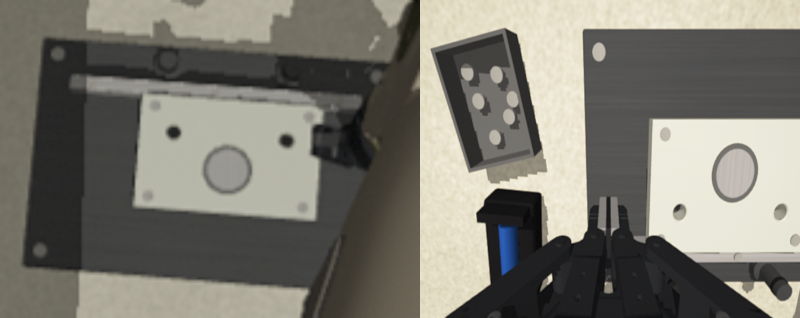

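The top view (left) shows the cap flush along the fence. The wrist view (right) shows the shut fingers clear of its right end. I'll lower and measure the cap's y offset.

Emit:
carry_out(
  plan=[
    [[-2,0,15],[0,0,0]],
    [[-2,0,30],[0,0,0]],
    [[-2,0,40],[0,0,0]],
    [[-2,0,45],[0,0,0]],
    [[-2,0,45],[0,0,0]],
  ],
)

```text
time_s: 8.9
tool_pos: [0.5426, -0.1091, 0.0365]
tcp_rot: [-0.0, 0.03, 1.0, 0.001]
ft_force: [-0.3, -0.2, -0.5]
width: -0.0001
finger_force: 0.0
```

Run:
```python
from h import *;from bench import bot
np.set_printoptions(precision=2,suppress=True)
st=bot.read_state();print(st["time_s"],where(st),st["ft_force"])
s=bot.snapshot("top");g=s["pixels"].astype(int).sum(2)/3
m=(g[170:205,332:395]<70).astype(np.uint8)
for k in cv2.findContours(m,cv2.RETR_EXTERNAL,cv2.CHAIN_APPROX_NONE)[0]:
    M=cv2.moments(k)
    if 3<M["m00"]<40:
        c=np.array([M["m10"]/M["m00"]+332,M["m01"]/M["m00"]+170]); print("hole",c,M["m00"],(ray(s,c,.042)[:,:2]-JO)@R2*1e3)
p=proj(s,np.r_[JO+R2@np.array([0,-19.5])/1e3,.04])[0]; row=int(p[1]);
print([ (u,int(g[row,u])) for u in range(322,336)])
for u in (326,327,328,329,330):print(u,((ray(s,[u,row],.04)[:,:2]-JO)@R2*1e3))
```

```text
8.9 [   2.4 -136.8   36.5] [-0.25 -0.2  -0.48]
hole [387.07 179.97] 11.5 [[ 16.14 -65.73]]
hole [343.  176.5] 10.0 [[16.47 33.4 ]]
[(322, 65), (323, 64), (324, 66), (325, 66), (326, 65), (327, 65), (328, 55), (329, 174), (330, 179), (331, 177), (332, 176), (333, 177), (334, 176), (335, 177)]
326 [[-5.46 70.08]]
327 [[-5.29 67.83]]
328 [[-5.12 65.58]]
329 [[-4.94 63.34]]
330 [[-4.77 61.09]]
```

The cap is at about y = -16 mm and flush with the fence. I'll push it left.

Emit:
carry_out(
  plan=[
    [[2,6,1],[0,0,0]],
    [[2,12,1],[0,0,0]],
    [[2,17,1],[0,0,0]],
    [[2,20,1],[0,0,0]],
    [[2,22,1],[0,0,0]],
    [[2,24,1],[0,0,0]],
    [[2,26,1],[0,0,0]],
    [[2,26,1],[0,0,0]],
  ],
)

```text
time_s: 9.95
tool_pos: [0.5426, -0.083, 0.0361]
tcp_rot: [0.0, 0.03, 1.0, 0.001]
ft_force: [-0.2, 0.1, 0.6]
width: 0.0001
finger_force: 0.0
```

Emit:
carry_out(
  plan=[
    [[0,1.5,0],[0,0,0]],
    [[0,3,0],[0,0,0]],
    [[0,4.5,0],[0,0,0]],
    [[0,6,0],[0,0,0]],
    [[0,7,0],[0,0,0]],
    [[0,8,0],[0,0,0]],
    [[0,8,0],[0,0,0]],
  ],
)

```text
time_s: 10.82
tool_pos: [0.543, -0.075, 0.0362]
tcp_rot: [0.0, 0.03, 1.0, 0.001]
ft_force: [-0.4, -1.5, -0.3]
width: -0.0001
finger_force: 0.7
```

```bash
cat > m.py <<'E'
from h import *;from bench import bot
np.set_printoptions(precision=2,suppress=True)
st=bot.read_state();print(st["time_s"],where(st),R2.T@st["ft_force"][:2],st["ft_force"][2])
s=bot.snapshot("top");g=s["pixels"].astype(int).sum(2)/3
for yy in (-50,50):
    u,v=proj(s,np.r_[JO+R2@np.array([17,yy-6])/1e3,.042])[0].astype(int)
    m=np.zeros(g.shape,np.uint8); m[v-9:v+10,u-9:u+10]=g[v-9:v+10,u-9:u+10]<90
    for k in cv2.findContours(m,cv2.RETR_EXTERNAL,cv2.CHAIN_APPROX_NONE)[0]:
        M=cv2.moments(k)
        if 3<M["m00"]<40:
            c=np.array([M["m10"]/M["m00"],M["m01"]/M["m00"]]); print("hole",c,M["m00"],(ray(s,c,.042)[:,:2]-JO)@R2*1e3)
cv2.imwrite("pics/last.png",cv2.resize(s["pixels"][125:250,275:440],None,fx=4.8,fy=4.8,interpolation=cv2.INTER_CUBIC)[:,:,::-1])
E
python3 m.py
```

```text
10.825 [   0.7 -102.7   36.2] [-0.29 -1.54] -0.3050495964287434
hole [340.   176.75] 12.0 [[15.39 40.09]]
```

Emit:
carry_out(
  plan=[
    [[0,1,0],[0,0,0]],
    [[0,2,0],[0,0,0]],
    [[0,3,0],[0,0,0]],
    [[0,4,0],[0,0,0]],
    [[0,5,0],[0,0,0]],
    [[0,6,0],[0,0,0]],
    [[0,7,0],[0,0,0]],
    [[0,7,0],[0,0,0]],
  ],
)

```text
time_s: 11.88
tool_pos: [0.5435, -0.0678, 0.0362]
tcp_rot: [0.0, 0.03, 1.0, 0.001]
ft_force: [0.3, 0.2, 1.0]
width: 0.0001
finger_force: 0.0
```

```bash
python3 m.py
```

```text
11.875 [  0.7 -95.5  36.2] [0.3  0.25] 0.9562092977667883
hole [337.33 177.  ] 9.0 [[14.36 46.03]]
```

View pics/last.png

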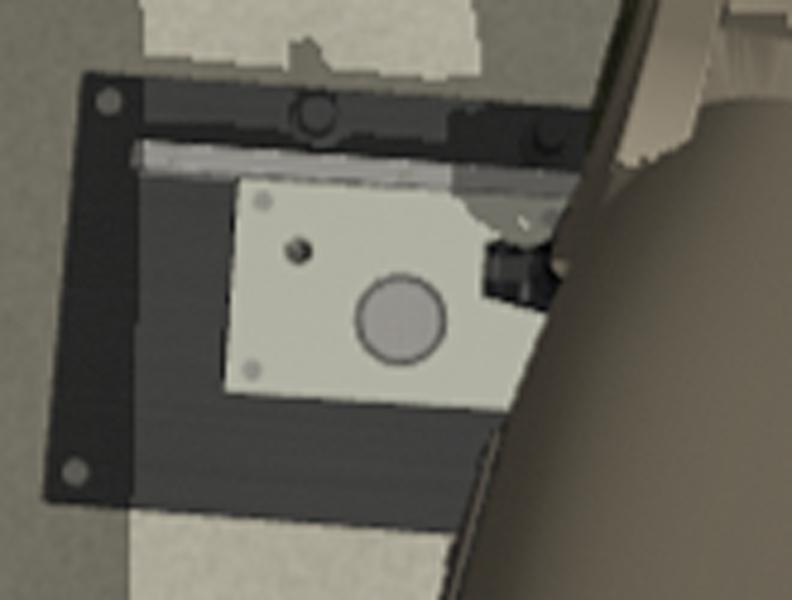

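The picture shows the cap still nearly flush, with the pin showing in the upper left of the left hole at crop (298,250). I'll continue in small steps.

Emit:
carry_out(
  plan=[
    [[0,0.7,0],[0,0,0]],
    [[0,1.3,0],[0,0,0]],
    [[0,2,0],[0,0,0]],
    [[0,2,0],[0,0,0]],
  ],
)

```text
time_s: 12.42
tool_pos: [0.5436, -0.066, 0.0362]
tcp_rot: [0.0, 0.03, 1.0, 0.001]
ft_force: [1.2, 0.5, 0.3]
width: 0.0003
finger_force: 0.0
```

Emit:
carry_out(
  plan=[
    [[0,0.5,0],[0,0,0]],
    [[0,1,0],[0,0,0]],
    [[0,1.5,0],[0,0,0]],
    [[0,1.5,0],[0,0,0]],
  ],
)

```text
time_s: 12.92
tool_pos: [0.5437, -0.0649, 0.0362]
tcp_rot: [0.0, 0.03, 1.0, 0.001]
ft_force: [0.6, -2.1, -0.8]
width: -0.0001
finger_force: 0.8
```

```bash
python3 m.py
```

```text
12.925 [  0.7 -92.6  36.2] [ 0.71 -2.03] -0.839189188906363
```

View pics/last.png

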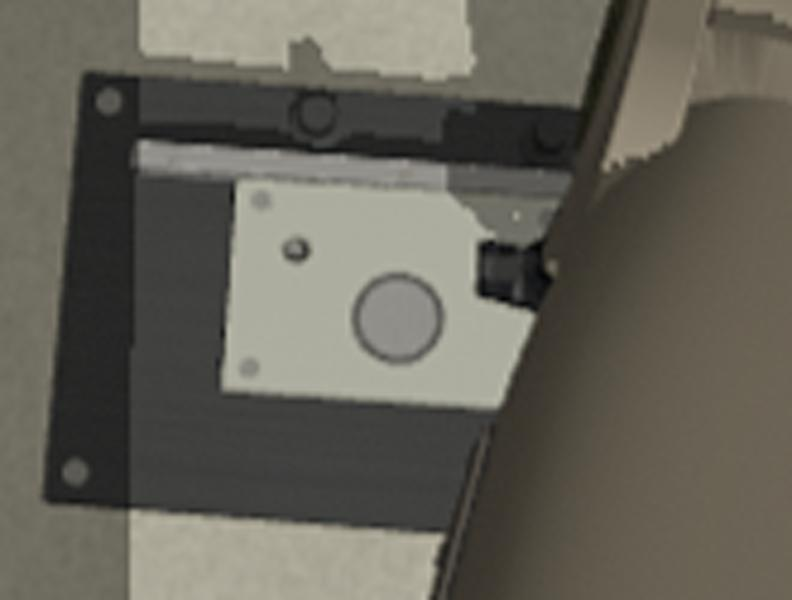

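The pin is now almost in the middle of the left hole at crop (297,250). I'll go on by another millimetre or two, watching the force.

Emit:
carry_out(
  plan=[
    [[0,0.4,0],[0,0,0]],
    [[0,0.8,0],[0,0,0]],
    [[0,1,0],[0,0,0]],
    [[0,1,0],[0,0,0]],
  ],
)

```text
time_s: 13.48
tool_pos: [0.5437, -0.0636, 0.0362]
tcp_rot: [0.0, 0.03, 1.0, 0.001]
ft_force: [-0.2, -1.9, -1.1]
width: 0.0
finger_force: 0.7
```

```bash
cat > e.py <<'E'
# visible cap edges (subpixel) along jig lines, top view; and pin blob
from h import *;from bench import bot
from scipy.ndimage import map_coordinates as mc
np.set_printoptions(precision=2,suppress=True)
st=bot.read_state();print(st["time_s"],where(st),R2.T@st["ft_force"][:2],st["ft_force"][2])
s=bot.snapshot("top");g=s["pixels"].astype(float).mean(2)
def edge(a,b,h):
    t=np.linspace(0,1,400)[:,None]; P=np.array(a)+(np.array(b)-a)*t
    uv=proj(s,np.c_[JO+P@R2.T/1e3,np.full(400,h)]); v=mc(g,[uv[:,1],uv[:,0]],order=1)
    i=np.argmax(v>.5*(v.max()+v.min())); return P[i]
for x in(-30,-15,0):print("left",edge([x,100],[x,60],.036),end=' ')
for y in(70,45,20,0,-20,-60):print("near",y,edge([-75,y],[-38,y],.036)[0],end=' ')
cv2.imwrite("pics/last.png",cv2.resize(s["pixels"][125:250,275:440],None,fx=4.8,fy=4.8,interpolation=cv2.INTER_CUBIC)[:,:,::-1])
E
python3 e.py
```

```text
13.475 [  0.7 -91.3  36.2] [-0.13 -1.93] -1.0980236839386395
left [-30.    80.05] left [-15.    79.55] left [ 0.   80.25] near 70 -52.83709273182957 near 45 -52.83709273182957 near 20 -52.28070175438597 near 0 -52.00250626566417 near -20 -52.18796992481203 near -60 -75.0
```

The left edge is now at y ≈ 80, so the cap is centred along y. The near side is still about 1 mm short and slightly turned, so I'll go round and square it against the fence again with the open fingers.

Emit:
carry_out(
  plan=[
    [[0,-10,0],[0,0,0]],
    [[0,-20,-5],[0,0,0]],
    [[0,-20,-40],[0,0,0]],
    [[0,-20,-65],[0,0,0]],
    [[30,10,-65],[0,0,0]],
    [[60,50,-65],[0,0,0]],
    [[92,91,-65],[0,0,0]],
    [[92,91,-65],[0,0,0]],
    [[92,91,-30],[0,0,0]],
    [[92,91,0],[0,0,0]],
    [[92,91,13],[0,0,0]],
    [[92,91,13],[0,0,0]],
  ],
  fingers=1,
)

```text
time_s: 15.02
tool_pos: [0.4574, 0.0322, 0.0229]
tcp_rot: [-0.0, 0.031, 1.0, 0.001]
ft_force: [-1.4, 0.5, -0.2]
width: 0.0853
finger_force: 0.0
```

Emit:
carry_out(
  plan=[
    [[-6,0,0],[0,0,0]],
    [[-12,0,0],[0,0,0]],
    [[-17,0,0],[0,0,0]],
    [[-21,0,0],[0,0,0]],
    [[-24,0,0],[0,0,0]],
    [[-26,0,0],[0,0,0]],
    [[-26,0,0],[0,0,0]],
  ],
)

```text
time_s: 15.9
tool_pos: [0.4834, 0.0312, 0.0233]
tcp_rot: [0.0, 0.03, 1.0, 0.001]
ft_force: [-0.5, 0.2, -0.1]
width: 0.0853
finger_force: 0.0
```

```bash
python3 e.py
```

```text
15.9 [-65.3  -0.3  23.3] [-0.51  0.13] -0.07190685572474667
left [-30.    80.55] left [-15.    79.75] left [ 0.   80.75] near 70 -42.91478696741855 near 45 -45.140350877192986 near 20 -75.0 near 0 -75.0 near -20 -75.0 near -60 -75.0
```

Not in contact yet, as the TCP met the cap at about -61 before. I'll continue slowly.

Emit:
carry_out(
  plan=[
    [[-1,0,0],[0,0,0]],
    [[-2,0,0],[0,0,0]],
    [[-2.7,0,0],[0,0,0]],
    [[-3.4,0,0],[0,0,0]],
    [[-3.4,0,0],[0,0,0]],
  ],
)

```text
time_s: 16.58
tool_pos: [0.4868, 0.031, 0.0233]
tcp_rot: [0.0, 0.03, 1.0, 0.001]
ft_force: [-1.1, -0.1, -0.1]
width: 0.0853
finger_force: 0.0
```

Emit:
carry_out(
  plan=[
    [[-0.5,0,0],[0,0,0]],
    [[-1,0,0],[0,0,0]],
    [[-1.5,0,0],[0,0,0]],
    [[-1.5,0,0],[0,0,0]],
  ],
)

```text
time_s: 17.08
tool_pos: [0.4875, 0.0311, 0.0232]
tcp_rot: [-0.001, 0.03, 1.0, 0.001]
ft_force: [-3.1, -0.2, 2.4]
width: 0.0854
finger_force: 1.5
```

Emit:
carry_out(
  plan=[
    [[-0.7,0,0],[0,0,0]],
    [[-1.2,0,0],[0,0,0]],
    [[-1.2,0,0],[0,0,0]],
  ],
)

```text
time_s: 17.45
tool_pos: [0.4884, 0.0312, 0.0232]
tcp_rot: [-0.001, 0.03, 1.0, 0.001]
ft_force: [-5.5, 1.5, 4.2]
width: 0.0851
finger_force: 2.7
```

Emit:
carry_out(
  plan=[
    [[8,0,0],[0,0,0]],
    [[20,0,0],[0,0,0]],
    [[35,0,-15],[0,0,0]],
    [[35,0,-60],[0,0,0]],
    [[35,0,-110],[0,0,0]],
    [[35,-60,-120],[0,0,0]],
    [[35,-120,-120],[0,0,0]],
    [[35,-180,-120],[0,0,0]],
    [[35,-220,-120],[0,0,0]],
    [[35,-220,-120],[0,0,0]],
  ],
)

```text
time_s: 18.7
tool_pos: [0.441, -0.1896, 0.143]
tcp_rot: [0.001, 0.033, 0.999, 0.0]
ft_force: [-0.6, 0.3, -0.0]
width: 0.0851
finger_force: 0.0
```

```bash
cat > f.py <<'E'
from h import *;from bench import bot
np.set_printoptions(precision=2,suppress=True)
st=bot.read_state();print(st["time_s"],where(st))
s=bot.snapshot("top");d=bot.snapshot("side")
for h in(.036,.040):print(cap_pose(s,(310,406,164,218),h)[:2])
a=cv2.resize(s["pixels"][150:225,310:410],(800,600),interpolation=cv2.INTER_CUBIC)
b=cv2.resize(d["pixels"][180:255,300:400],(800,600),interpolation=cv2.INTER_CUBIC)
cv2.imwrite("pics/fin.png",np.hstack([a,b])[::2,::2,::-1])
E
python3 f.py
```

```text
18.7 [ -94.2 -223.4  143. ]
(array([-0.53, -0.94]), np.float64(0.03991382804893876))
(array([-1.17, -0.84]), np.float64(0.03991382804893867))
```

View pics/fin.png

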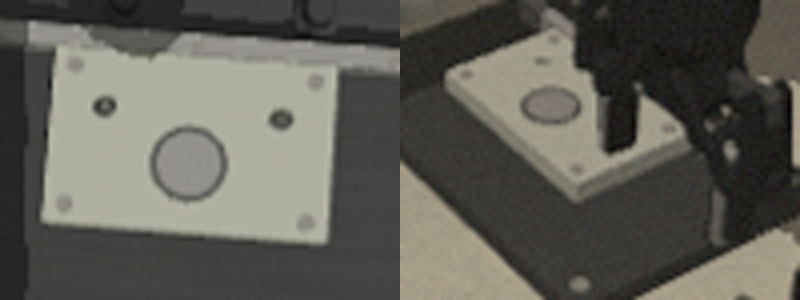

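The top half of the picture shows a pin centred in both holes, near (104,106) and (281,119). To verify it lies flat, I'll move the arm clear to the left, out of the side camera's sight.

Emit:
carry_out(
  plan=[
    [[10,30,-50],[0,0,0]],
    [[20,80,-90],[0,0,0]],
    [[20,130,-90],[0,0,0]],
    [[20,180,-90],[0,0,0]],
    [[20,230,-90],[0,0,0]],
    [[20,280,-90],[0,0,0]],
    [[20,330,-90],[0,0,0]],
    [[20,380,-90],[0,0,0]],
    [[20,430,-90],[0,0,0]],
    [[20,480,-90],[0,0,0]],
    [[20,530,-90],[0,0,0]],
    [[20,530,-90],[0,0,0]],
  ],
)

```text
time_s: 20.3
tool_pos: [0.4514, 0.347, 0.2332]
tcp_rot: [-0.0, 0.027, 1.0, 0.001]
ft_force: [-0.1, -0.3, -0.8]
width: 0.0853
finger_force: 0.0
```

```bash
cat > v.py <<'E'
from h import *;from bench import bot;import pickle,sys
np.set_printoptions(precision=2,suppress=True)
st=bot.read_state();print(st["time_s"],where(st))
S={n:bot.snapshot(n) for n in("top","side")}; pickle.dump(S,open("pics/v.pkl","wb"))
S0={n:pickle.load(open(f"pics/{n}0.pkl","rb")) for n in S}
def cen(s,p,r,thr=6):   # dark/grey spot on white near p
    g=cv2.GaussianBlur(s["pixels"].astype(np.float32).mean(2),(0,0),.7); u,v=p.astype(int)
    w=g[v-r:v+r+1,u-r:u+r+1]; d=np.clip(np.median(w)-w-thr,0,60); yy,xx=np.mgrid[-r:r+1,-r:r+1]
    return np.array([u+(d*xx).sum()/d.sum(),v+(d*yy).sum()/d.sum()]) if d.sum()>0 else p*np.nan
def tri(a,ua,b,ub):
    def ln(s,u): o=s["extrinsics"][:3,3]; d=ray(s,u,0)[0]-o; return o,d/np.linalg.norm(d)
    (o,d),(p,e)=ln(a,ua),ln(b,ub); t=np.linalg.lstsq(np.c_[d,-e],p-o,rcond=None)[0]; return (o+t[0]*d+p+t[1]*e)/2
for nm,SS,c,yaw,tilt in(("start",S0,np.array([-16.2,-19.5]),-.073,.08),("now",S,np.array([0.,0.]),0,0)):
    R=np.array([[np.cos(yaw),-np.sin(yaw)],[np.sin(yaw),np.cos(yaw)]])
    for q in((40,70),(40,-70),(-40,70),(-40,-70),(-10,0)):
        w=np.r_[JO+R2@(c+R@np.array(q))/1e3,.036+tilt*(q[0]+50)/1e3]
        r=(4,3) if q[1] else (13,9)
        u={n:cen(SS[n],proj(SS[n],w)[0].round(),k) for n,k in zip(("top","side"),r)}
        P=tri(SS["top"],u["top"],SS["side"],u["side"]); print(nm,q,u["top"],u["side"],"jig",(P[:2]-JO)@R2*1e3,"z",P[2]*1e3)
E
python3 v.py
```

```text
20.3 [-116.5  312.9  233.2]
start (40, 70) [335.47 169.31] [338.41 190.58] jig [29.61 51.89] z 48.202527516230056
start (40, -70) [400.46 179.77] [368.68 219.35] jig [ 20.21 -96.37] z 39.274715889204614
start (-40, 70) [330.44 207.21] [313.87 203.88] jig [-54.66  56.71] z 31.854520359594794
start (-40, -70) [394.15 216.78] [342.81 231.21] jig [-62.32 -88.82] z 32.17231085316463
start (-10, 0) [364.74 198.03] [336.72 210.84] jig [-28.5  -18.71] z 41.53333460185038
now (40, 70) [327.86 164.96] [337.74 187.57] jig [39.27 69.54] z 45.57759535791162
now (40, -70) [389.11 169.8 ] [369.35 215.42] jig [ 44.06 -71.02] z 25.87761516505943
now (-40, 70) [324.3  199.96] [313.82 198.23] jig [-41.92  72.57] z 37.95353699375104
now (-40, -70) [387.4  205.99] [344.81 225.46] jig [-40.55 -71.5 ] z 30.14821819950858
now (-10, 0) [356.6  190.51] [336.91 206.58] jig [-12.96   0.86] z 37.964253839182675
```

```bash
cat > w.py <<'E'
from h import *;import pickle
from v0 import edgepts
E
python3 - <<'E'
from h import *;import pickle
np.set_printoptions(precision=2,suppress=True)
S=pickle.load(open("pics/v.pkl","rb"));s=S["side"];g=s["pixels"].astype(float).mean(2)
S0=pickle.load(open("pics/side0.pkl","rb"));g0=S0["pixels"].astype(float).mean(2)
from scipy.ndimage import map_coordinates as mc
# vertical scan lines at image columns through cap's right short side: (x along side), sample world verticals
for nm,gg,ss,c,yaw in(("start",g0,S0,np.array([-15,-19.5]),-.073),("now",g,s,np.array([0.,0]),0.)):
    R=np.array([[np.cos(yaw),-np.sin(yaw)],[np.sin(yaw),np.cos(yaw)]])
    for x in(-45,-30,-15,0,15,30,45):
        z=np.arange(5,60,.25); q=JO+R2@(c+R@np.array([x,-80.]))/1e3
        uv=proj(ss,np.c_[np.tile(q,(len(z),1)),z/1e3]); v=cv2.blur(mc(gg,[uv[:,1],uv[:,0]],order=1)[None],(9,1))[0]
        print(nm,x,v[::12].round().astype(int), "bottom edge z",z[np.argmax(v>90)])
E
```

```text
start -45 [ 57  57  56  53  53  58  70  89  96  95  96 107 127 142 131 116 128 142
 145] bottom edge z 26.25
start -30 [ 58  57  56  55  54  54  63  81  93  96  96 103 121 143 150 147 146 146
 147] bottom edge z 28.25
start -15 [ 54  56  56  55  57  54  54  66  84  94  95  97 110 132 146 147 147 146
 146] bottom edge z 30.0
start 0 [ 54  54  55  57  55  54  52  65  85  96  95  98 106 128 143 146 147 147
 147] bottom edge z 29.75
start 15 [ 56  55  54  55  59  55  49  54  72  92  96  94  98 118 139 147 146 143
 142] bottom edge z 31.5
start 30 [ 52  54  55  52  52  54  50  48  61  83  95  96 101 114 131 141 134 115
 116] bottom edge z 33.5
start 45 [ 53  54  56  57  56  55  51  46  61  82  95  97  99 107 112 110  89  85
  90] bottom edge z 33.75
now -45 [ 56  57  55  53  52  53  63  85  94  92  91 103 125 141 136 129 134 142
 143] bottom edge z 27.5
now -30 [ 56  55  53  54  53  55  64  80  93  94  94 103 123 141 145 144 145 146
 146] bottom edge z 28.25
now -15 [ 55  56  54  55  55  55  64  83  92  94  97 105 121 137 145 144 143 143
 144] bottom edge z 28.25
now 0 [ 55  56  55  55  54  57  68  85  94  94  92 105 125 141 145 144 147 144
 143] bottom edge z 27.5
now 15 [ 54  54  55  54  56  58  63  80  95  95  95 101 120 141 144 144 144 147
 146] bottom edge z 28.0
now 30 [ 55  56  56  54  55  60  71  83  94  94  93 105 127 141 132 115 119 130
 129] bottom edge z 28.0
now 45 [ 58  58  58  57  56  57  67  85  93  92  94 104 117 124 112 115 119 114
  98] bottom edge z 28.0
```

The side view settles it: the lower edge of the cap's right end rose 7.5 mm towards the fence at the start and is now level. Both holes are over their pins and the arm is clear.

```bash
python3 -c "
from bench import bot
print(bot.hand_in())"
```

```text
the job is handed in; nothing more can be done
None
```

The job is handed in: both cap holes are over the pins, the side view shows the cap lying flat, and the arm is clear at about 20 s of the 38 s allowed; the result was not reported back.

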